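Pack the routing templates into their tray

TASK

Pack the shallow wooden tray. Slide the flat steel corner plate that lies askew in it home into a corner (do not lift it out), then take the L-shaped plywood template from the sloping rest and the stepped one from the bench and pack them in beside it, turned so that all three lie flat on the tray floor side by side, nothing left on top of anything, and let go. Leave the oil can, the low cardboard box in front of the tray and the brass tin where they stand.

Things in the scene. Friction and masses are not known exactly. Their poses are not given: they have to be found in the camera images.
- tray: Shallow open rectangular tray of dark wood with brass corner straps, fixed. Inside 116 mm along its x by 154 mm along its y (3 by 4 squares of 38 mm plus 2 mm); floor 20 mm above the bench; walls 8 mm thick, rim 36 mm above the bench, 16 mm above the floor. Origin: centre of its underside, z up.
- tray_floor (a point): Centre of the tray's inner floor, 20 mm above the bench, axes as the tray's.
- corner_plate: Loose flat steel plate, no grip, 6 mm thick, 0.15 kg: three 38 mm squares centred at (x, y) = (0, 0), (38, 0), (0, 38) mm, outline cut back 2 mm all round (72 x 72 over all, arms 34 wide). Origin: underside, centre of the corner square, z up. It slides easily on the waxed floor. Starts flat in mid-tray, its corner (-x, -y) pointing roughly at the tray's (+x, +y) corner.
- step_template: Loose plywood template 12 mm thick, 0.16 kg, stepped (W-shaped): five 38 mm squares centred at (x, y) = (-38, 38), (-38, 0), (0, 0), (0, -38), (38, -38) mm, outline cut back 2 mm all round. An upright grip, 14 mm thick, 32 mm wide along x, stands over the origin from z = 12 to 80. Origin: underside, centre of the middle square, z up. Starts flat on the bench to the robot's right.
- l_template: Loose plywood template 12 mm thick, 0.14 kg, an L: four 38 mm squares centred at (-38, 0), (0, 0), (38, 0), (-38, 38) mm, outline cut back 2 mm. An upright grip, 14 mm thick, 32 mm wide along y, stands over the origin from z = 12 to 80. Origin: underside, middle of the long arm; z square to the plate. Starts on the sloping rest, its long edge on the ledge, so z leans 25 deg to the rest's low side.
- rest: Fixed sloping rest of dark wood, beyond the tray's right end: a board 124 mm wide (its y) that rises at 25 degrees toward its +x, with a ledge 8 mm high (square to the slope) along its low edge. About 85 mm deep, 50 mm high at the back. Origin: centre of its footprint on the bench; its low side (-x) faces the robot roughly.
- oil_can: Brass oil can with a thin upright spout, 74 mm wide, 186 mm tall, loose, at the back. Origin: centre of its underside. Leave alone.
- screw_box: Low pale cardboard box, 72 x 107 x 43 mm, loose, left of the robot before the tray. Origin: centre of its underside. Leave alone.
- brass_tin: Low round brass tin, 58 mm wide, 39 mm high, loose, among the iron in the middle. Origin: centre of its underside. Leave alone.

How it is judged:
On the way, in this order (a step that is already met when the one before it is completed fails the run):
1. the corner plate slid home into a corner of the tray (both outer edges within about 7 mm of the walls, square to them) before both templates are in (((x of corner_plate in the frame of tray_floor above 0.034 m and y of corner_plate in the frame of tray_floor above 0.053 m) or (x of corner_plate in the frame of tray_floor below -0.034 m and y of corner_plate in the frame of tray_floor below -0.053 m)) and angle between the x axis of corner_plate and the x axis of tray_floor, either way round below 0.1 rad), for 0.2 s.
2. both templates flat on the tray floor (z of step_template in the frame of tray_floor between -0.003 and 0.004 m and angle between each of step_template, l_template's own z axis and vertical below 0.06 rad and x of step_template in the frame of tray_floor between -0.058 and 0.058 m and y of step_template in the frame of tray_floor between -0.077 and 0.077 m and linear speed of each of step_template, l_template below 0.02 m/s and z of l_template in the frame of tray_floor between -0.003 and 0.004 m and x of l_template in the frame of tray_floor between -0.058 and 0.058 m and y of l_template in the frame of tray_floor between -0.077 and 0.077 m), for 0.2 s.
At the end, for the whole second after the job is handed in: The steel corner plate and both templates lie at rest, released, flat (within about 3 degrees) on the tray floor (undersides within 4 mm of it), inside the walls (all of step 2 and z of corner_plate in the frame of tray_floor between -0.003 and 0.004 m and angle between corner_plate's own z axis and vertical below 0.06 rad and x of corner_plate in the frame of tray_floor between -0.058 and 0.058 m and y of corner_plate in the frame of tray_floor between -0.077 and 0.077 m and linear speed of corner_plate below 0.02 m/s); the robot touches nothing.
It fails at once if the corner plate lifted out of the tray (z of corner_plate in the frame of tray_floor above 0.03 m).
It fails at once if the oil can shifted by more than 30 mm or knocked over (distance of oil_can from where it was at the start of the episode above 0.03 m or angle between oil_can's own z axis and vertical above 0.5 rad).
It fails at once if the screw box shifted by more than 30 mm or knocked over (distance of screw_box from where it was at the start of the episode above 0.03 m or angle between screw_box's own z axis and vertical above 0.5 rad).
It fails at once if the brass tin shifted by more than 30 mm or knocked over (distance of brass_tin from where it was at the start of the episode above 0.03 m or angle between brass_tin's own z axis and vertical above 0.5 rad).
It also fails if it takes over 72 s, if anything falls off the work surface, if the arm or the gripper's body presses on something with over 40 N, if the wrist force passes 120 N, or if a joint passes its speed limit or range.

ROBOT

A 6-joint arm with a two-finger parallel gripper is mounted at the origin on a cart in front of the work surface, level with it; the furniture and walls round the work are solid. World frame = base frame: x ahead of the robot, y to its left, z up, the work surface at z = 0. Lengths are in m, angles in rad, forces in N, time in s.
With the tool pointing down it reaches from about 0.35 to 0.975 m from the base axis. Payload 4.9 kg.
Tool frame: the origin (TCP) lies midway between the tips of the shut fingers; the grasp point (between the pads) lies 19 mm behind it; z points along the fingers, y is the direction in which the jaws open and shut (so a half turn about z gives the same grasp; the last joint's range is limited). The gripper opens to 85 mm and grips with 20 to 120 N. Pads are 22 mm wide; open, the fingers measure 114 mm over their backs; the gripper's body (76 mm by 85 mm) begins 54 mm behind the grasp point. The pads swing forward as they close: fully open they stand 13 mm farther back than shut.
Start: joints at [1.023, 0.053, 1.613, -0, 1.476, -0.119], TCP at [0.26, 0.568, 0.231] pointing down, gripper open.
Joint ranges: [-3.01, 3.01], [-1.01, 2.22], [0.06, 2.58], [-1.02, 4.17], [0.09, 2.62], [-3.14, 3.14]. Speed limits (rad/s): [2.57, 2.57, 3.14, 3.14, 3.14, 3.14].

INTERFACE

Orientations are given as a rotation vector (axis times angle).
In Python, from station import ctrl gives the robot as it stands.
- The arm moves only by the shell command python3 -m jog 'ROWS' [FORCE]. ROWS is JSON, one flat list of numbers, 7 for each row, row after row: the opening, from 0 (shut) to 1 (fully open), then the shift along the tool's x, y, z in m, then the turn, a rotation vector about the tool's x, y, z in degrees. A call has 1 to 10 rows; each row shifts and turns the commanded pose from where the row before left it, along the tool's axes as they then stand; what a row does not reach is not made up. A row lasts 1/8 s, in which the tool goes at most 62.5 mm and 10.7 degrees, less where a joint would pass 70% of its speed; a pose out of reach is approached as far as the arm can. A call with a gripper value outside its range is refused whole. The fingers move at their own pace and stop on an object; FORCE is the grip in N (left out, the last holds). Time passes only in rows, so rows that do not move let the fingers close. It gives the time, the measured TCP pose, the force and the opening at its end, in the units of the state.
- ctrl.get_obs(): the state, without advancing time (a new reading comes with each control period).
- ctrl.get_image(name): name is "scene" or "top" or "wrist"; returns a dict with "image" (420x560x3 uint8, blue, green, red), "camera_matrix" (3x3 intrinsics, pixels), "rvec" (rotation vector, rad) and "tvec" (3), from world to camera coordinates, as OpenCV has them; the wrist camera has in their place "mount" (4x4, takes a point from camera to tool coordinates, whose origin is the TCP and whose axes are the flange's). Camera axes: x right, y down, z forward; pixel columns grow to the right and rows downward; lengths in m; the calibration is good to about 2 mm. A picture is of the moment at which its call begins: read the wrist's pose just before it. There is no depth.
- ctrl.finish_job(): hands the job in, once; it reports no verdict.
Trained networks look in a picture, given as the dict that the camera call returned (one of the last four; its "shot" number tells which), for a name from the list of things; names that differ only in an ending like _2 or _b are one class to them, and where a whole thing is asked for, a point or a joint stands for the part that bears it (a point fixed in the world has none). Each returns a list of dicts, best first, with "p" (0 to 1); they miss things now and then, are a little off and sometimes report something else, mostly with a low value. They report only what shows in the picture. A call takes as long as a camera call.
- ctrl.boxes_of(target, picture): "box" ([centre column, centre row, width, height] in pixels, round what is visible of it).
The state is a dict: "t": time; "q": joint angles; "dq": joint speeds; "effort": joint torques, N m; "tool_pos": TCP position; "tool_rot": TCP orientation; "contact_force": force on the tool from outside, world axes, zero at the start; "wrist_torque": the same for the moment, N m; "opening": finger opening in m.
Only numpy, scipy, OpenCV 4.12 (cv2) and the standard library are available. Lean on these libraries where they do the work, as an engineer would, in place of code of your own. Each camera call takes 0.05 s, during which the arm holds its last target. There are 200 camera calls.

## Working session

There is one attempt and no reset: what is moved stays moved. The work goes in short steps, Python scripts to look and compute and a shell command to move; the robot and the scene stay as the last step left them, time stands still between calls to the robot, and variables do not carry over. Pictures are saved under pics/ and viewed, about 8 in all and at most 12, crops included, and the job is handed in when it is done.

```bash
ls; mkdir -p pics; cat > h.py <<'E'
import numpy as np, cv2, sys
from scipy.spatial.transform import Rotation as R
from station import ctrl
def shot(cam,name=None,big=1):
    o=ctrl.get_obs(); p=ctrl.get_image(cam); p=dict(p)
    if cam=="wrist":
        T=np.eye(4);T[:3,:3]=R.from_rotvec(o["tool_rot"]).as_matrix();T[:3,3]=o["tool_pos"]
        W=np.linalg.inv(T@np.array(p["mount"]));p["_R"]=W[:3,:3];p["_t"]=W[:3,3]
    else:
        p["_R"]=R.from_rotvec(np.ravel(p["rvec"])).as_matrix();p["_t"]=np.ravel(p["tvec"])
    if name: cv2.imwrite(f"pics/{name}.png",p["image"])
    return p
def proj(p,X):
    X=np.atleast_2d(X)@p["_R"].T+p["_t"]; u=X@np.array(p["camera_matrix"]).T
    return u[:,:2]/u[:,2:]
def ray(p,uv,z):
    uv=np.atleast_2d(uv).astype(float)
    d=np.c_[uv,np.ones(len(uv))]@np.linalg.inv(np.array(p["camera_matrix"])).T@p["_R"]
    c=-p["_R"].T@p["_t"]
    return c+d*((z-c[2])/d[:,2])[:,None]
E
python3 - <<'E'
from h import *
o=ctrl.get_obs();print({k:np.round(v,3).tolist() for k,v in o.items()})
a=shot("scene");b=shot("top")
names=["tray","corner_plate","step_template","l_template","rest","oil_can","screw_box","brass_tin"]
for n in names:
    for k,p in(("s",a),("t",b)):
        r=ctrl.boxes_of(n,p)
        print(n,k,[(np.round(q["box"]).tolist(),round(q["p"],2)) for q in r[:2]])
for p in(a,b): print((-p["_R"].T@p["_t"]).round(3))
cv2.imwrite("pics/s.png",cv2.resize(a["image"],(800,600),interpolation=cv2.INTER_CUBIC));cv2.imwrite("pics/t.png",cv2.resize(b["image"],(800,600),interpolation=cv2.INTER_CUBIC))
E
```

```text
pics
{'t': 0.0, 'q': [1.023, 0.053, 1.614, 0.0, 1.476, -0.119], 'dq': [-0.0, -0.0, -0.001, 0.0, -0.002, -0.0], 'effort': [-0.001, -39.37, -37.017, -0.0, 0.007, 0.0], 'tool_pos': [0.26, 0.568, 0.23], 'tool_rot': [-0.668, -3.069, 0.003], 'contact_force': [0.541, 0.239, -0.262], 'wrist_torque': [0.049, -0.024, 0.002], 'opening': 0.085}
tray s [([180.0, 277.0, 65.0, 36.0], 0.64)]
tray t [([165.0, 275.0, 40.0, 44.0], 0.69), ([157.0, 213.0, 69.0, 63.0], 0.67)]
corner_plate s []
corner_plate t [([168.0, 214.0, 28.0, 28.0], 0.81), ([163.0, 273.0, 40.0, 43.0], 0.72)]
step_template s [([377.0, 173.0, 32.0, 32.0], 0.77)]
step_template t [([428.0, 240.0, 46.0, 25.0], 0.94)]
l_template s [([218.0, 231.0, 16.0, 20.0], 0.48)]
l_template t [([206.0, 192.0, 35.0, 25.0], 0.85)]
rest s []
rest t [([203.0, 188.0, 49.0, 38.0], 0.69)]
oil_can s [([252.0, 201.0, 23.0, 13.0], 0.41)]
oil_can t [([286.0, 168.0, 23.0, 27.0], 0.77)]
screw_box s [([230.0, 296.0, 30.0, 37.0], 0.71)]
screw_box t [([164.0, 273.0, 42.0, 42.0], 0.73)]
brass_tin s [([280.0, 226.0, 14.0, 20.0], 0.82)]
brass_tin t [([273.0, 230.0, 20.0, 14.0], 0.86)]
[-0.566  1.075  1.121]
[0.42  0.052 1.345]
```

View pics/t.png

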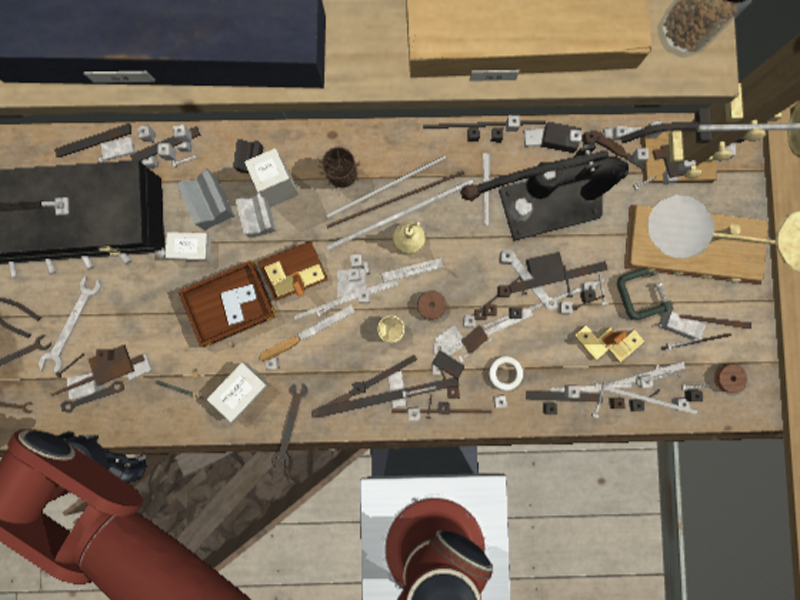

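View pics/s.png

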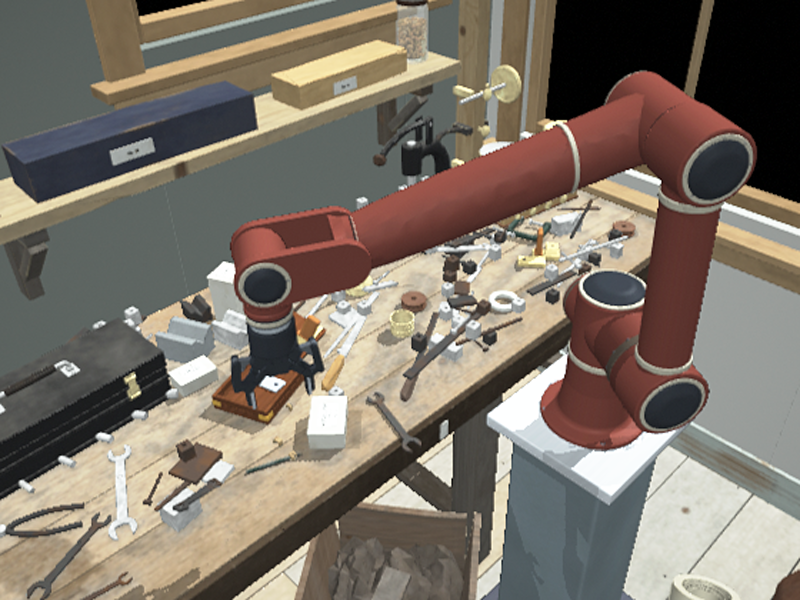

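The top view shows the tray at about (225,303), with the plate in it, and the rest with the L at (293,270). The stepped template is at (610,343), the box at (235,390) and the tin at (390,328). Next I'll enlarge crops of these.

```bash
python3 - <<'E'
from h import *
b=shot("top"); im=b["image"]
c1=cv2.resize(im[160:250,115:240],None,fx=6,fy=6,interpolation=cv2.INTER_CUBIC)[:, :750]
cv2.imwrite("pics/c1.png",c1)
c2=cv2.resize(im[215:265,395:460],None,fx=8,fy=8,interpolation=cv2.INTER_CUBIC)
cv2.imwrite("pics/c2.png",c2)
for n,uv,z in(("tray",(157.5,212),.03),("plate",(168,214),.026),("rest/L",(205,190),.04),("step",(428,240),.012),("box",(164,273),.043),("tin",(273,230),.039),("can",(286,168),.02)):
    print(n,ray(b,uv,z)[0].round(3))
print(b["camera_matrix"]); w=shot("wrist"); print(w["mount"],w["camera_matrix"])
E
```

```text
tray [0.539 0.443 0.03 ]
plate [0.532 0.412 0.026]
rest/L [0.603 0.294 0.04 ]
step [ 0.433 -0.4    0.012]
box [0.352 0.419 0.043]
tin [0.475 0.086 0.039]
can [0.67  0.042 0.02 ]
[[424.56094495   0.         289.63211777]
 [  0.         424.56094495 212.8515882 ]
 [  0.           0.           1.        ]]
[[ 1.00290375e-03 -9.54494294e-01 -2.98227492e-01  7.59914759e-02]
 [ 9.99999439e-01  8.55234208e-04  6.25653302e-04 -4.93052498e-04]
 [-3.42128154e-04 -2.98227952e-01  9.54494616e-01 -1.42115678e-01]
 [ 0.00000000e+00  0.00000000e+00  0.00000000e+00  1.00000000e+00]] [[319.19070192   0.         276.36472687]
 [  0.         319.19070192 205.80123635]
 [  0.           0.           1.        ]]
```

View pics/c1.png

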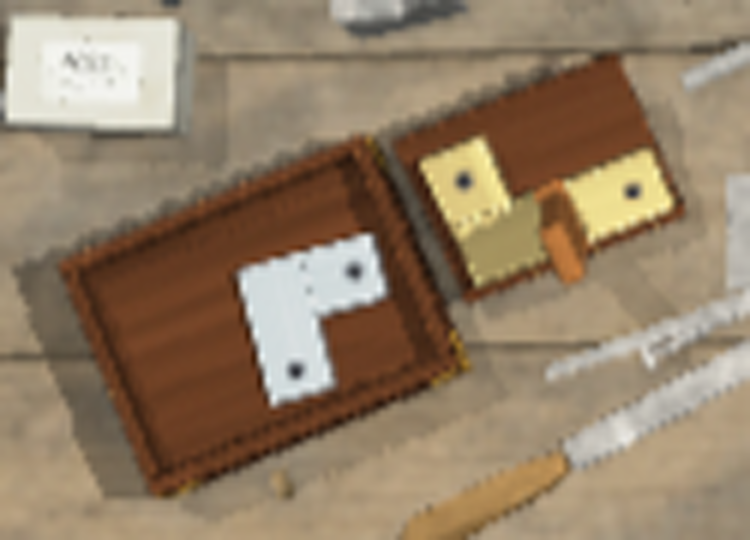

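View pics/c2.png

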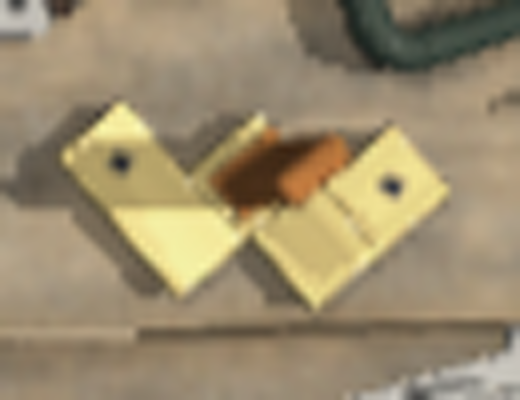

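Both crops are readable: the tray is yawed about 23°, the L's grip leans toward the robot, and the stepped template is yawed about -50°. Next I'll move the wrist camera over the tray and rest.

```bash
python3 -m jog '[0,-0.052,-0.0105,0,0,0,0, 0,-0.052,-0.0105,0,0,0,0, 0,-0.052,-0.0105,0,0,0,0, 0,-0.052,-0.0105,0,0,0,0, 0,-0.052,-0.0105,0,0,0,0, 0,-0.052,-0.0105,0,0,0,0, 0,0,0,0,0,0,10.5, 0,0,0,0,0,0,10.5, 0,0,0,0,0,0,10.5, 0,0,0,0,0,0,10.5]' && python3 - <<'E'
from h import *
import pickle
w=shot("wrist"); o=ctrl.get_obs(); print(o["tool_pos"].round(4) if hasattr(o["tool_pos"],"round") else o["tool_pos"],np.round(o["tool_rot"],3), np.round(o["q"],3))
pickle.dump(w,open("w1.pkl","wb"))
print([proj(w,[x])[0].round() for x in [(.54,.443,.036),(.6,.294,.04)]])
cv2.imwrite("pics/w1.png",cv2.resize(w["image"],(800,600),interpolation=cv2.INTER_CUBIC))
E
```

```text
t: 2.25
tool_pos: [0.5175, 0.3813, 0.2313]
tool_rot: [-1.732, -2.621, 0.0]
contact_force: [0.3, 0.3, -0.3]
opening: 0.0
[0.5174 0.3813 0.2313] [-1.737 -2.618  0.   ] [0.519 0.094 1.569 0.    1.478 0.12 ]
[array([320., 134.]), array([312., 274.])]
```

View pics/w1.png

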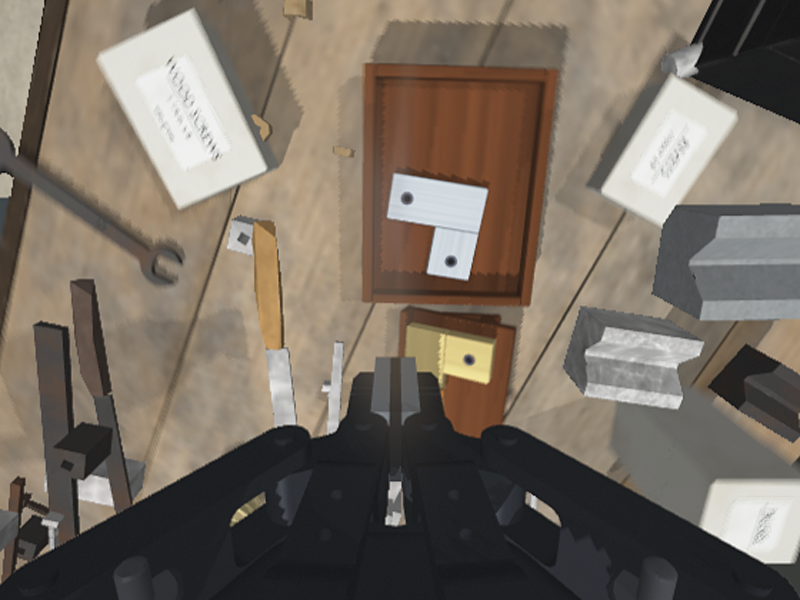

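```bash
cat >> h.py <<'E'
def fit(p,M,uv,z):
    "rigid 2D fit of model pts M (m) to 800x600-scaled pixels uv, at height z: x,y,yaw deg, rms mm"
    P=ray(p,np.array(uv)/ (800/560),z)[:,:2]; M=np.array(M,float)
    a=(P-P.mean(0))@[1,1j]; b=(M-M.mean(0))@[1,1j]
    th=np.angle((a*b.conj()).sum()); 
    r=np.exp(1j*th); t=P.mean(0)@[1,1j]-r*(M.mean(0)@[1,1j])
    res=abs(P@[1,1j]-t-r*(M@[1,1j])); return t.real,t.imag,np.degrees(th),res*1e3
def refine(p,pose,M,z,half=6,edges=None):
    "refine pose (x,y,yaw) by sampling gradient along the normals of model polygon edges"
    g=cv2.GaussianBlur(cv2.cvtColor(p["image"],cv2.COLOR_BGR2GRAY).astype(np.float32),(0,0),.8)
    from scipy.ndimage import map_coordinates
    from scipy.optimize import least_squares
    M=np.array(M,float)
    W=lambda q,m: np.c_[m@np.array([[np.cos(q[2]),-np.sin(q[2])],[np.sin(q[2]),np.cos(q[2])]]).T+q[:2],np.full(len(m),z)]
    q=np.array([pose[0],pose[1],np.radians(pose[2])])
    for it in range(4):
        A=[];N=[];O=[]
        h=half if it<2 else half/2
        for i in range(len(M)):
            if edges is not None and i not in edges: continue
            a,b=M[i],M[(i+1)%len(M)]; m=a+(b-a)*np.linspace(.12,.88,25)[:,None]
            u=proj(p,W(q,m)); d=u[-1]-u[0]; n=np.array([-d[1],d[0]])/np.hypot(*d)
            s=np.arange(-h,h+.01,.25)
            v=map_coordinates(g,[(u[:,1:]+s*n[1]),(u[:,:1]+s*n[0])],order=1)
            gr=abs(np.gradient(v,axis=1))*np.exp(-(s/h)**2); o=s[gr.argmax(1)]; med=np.median(o)
            k=abs(o-med)<1.2; A+=list(m[k]);N+=[n]*k.sum();O+=list(u[k]+o[k,None]*n)
        A,N,O=map(np.array,(A,N,O))
        r=least_squares(lambda q:((proj(p,W(q,A))-O)*N).sum(1),q,loss="soft_l1",f_scale=.5,x_scale=[.01,.01,.1]); q=r.x
    return q[0],q[1],np.degrees(q[2]),np.sqrt((r.fun**2).mean()),len(A)
PL=np.array([(-17,-17),(55,-17),(55,17),(17,17),(17,55),(-17,55)])/1e3
RIM=np.array([(66,85),(-66,85),(-66,-85),(66,-85)])/1e3
INR=np.array([(58,77),(-58,77),(-58,-77),(58,-77)])/1e3
E
python3 - <<'E'
from h import *
import pickle
w=pickle.load(open("w1.pkl","rb"))
# tray: image right = tray +x, up = +y
t=fit(w,RIM,[(557,69),(365,63),(362,301),(529,305)],.036);print(t)
# plate: corner(-,-)=(488,187); which arm is +x? 
for nm,uv in(("A",[(488,187),(392,173),(387,219),(434,225),(428,273),(472,280)]),):
    pl=fit(w,PL,uv,.026);print(pl)
print("ref tray",refine(w,t,RIM,.036)); print("ref inner",refine(w,t,INR,.036,4)); rp=refine(w,pl,PL,.026);print("ref plate",rp)
im=w["image"].copy(); im=cv2.resize(im,None,fx=3,fy=3,interpolation=cv2.INTER_CUBIC)
def dr(q,M,z,c):
    th=np.radians(q[2]);X=M@np.array([[np.cos(th),-np.sin(th)],[np.sin(th),np.cos(th)]]).T+q[:2]
    cv2.polylines(im,[np.int32(proj(w,np.c_[X,np.full(len(X),z)])*3*8+8)],True,c,1,cv2.LINE_AA,3)
T=refine(w,t,RIM,.036)
dr(T,RIM,.036,(0,255,0));dr(T,INR,.02,(255,255,0));dr(rp,PL,.026,(0,0,255))
cv2.imwrite("pics/o1.png",im[100:700,700:1220])
E
```

```text
(np.float64(0.5377174065043546), np.float64(0.4408214877612022), np.float64(21.519074673625667), array([1.89497525, 2.00399366, 1.25338344, 1.64927941]))
(np.float64(0.5493749608419565), np.float64(0.4345363307500829), np.float64(-164.45344827071784), array([0.41860345, 0.19443534, 0.52838384, 1.45201839, 0.43474034,
       1.37992129]))
ref tray (np.float64(0.5380574441655721), np.float64(0.44091046165105446), np.float64(21.292198538935605), np.float64(0.506131133331547), 94)
ref inner (np.float64(0.5373532671567782), np.float64(0.44043294283623147), np.float64(21.66869587417424), np.float64(0.20580177567549152), 100)
ref plate (np.float64(0.5493290783933523), np.float64(0.4339806724751939), np.float64(-166.33868061292), np.float64(0.22426614115288462), 150)
```

View pics/o1.png

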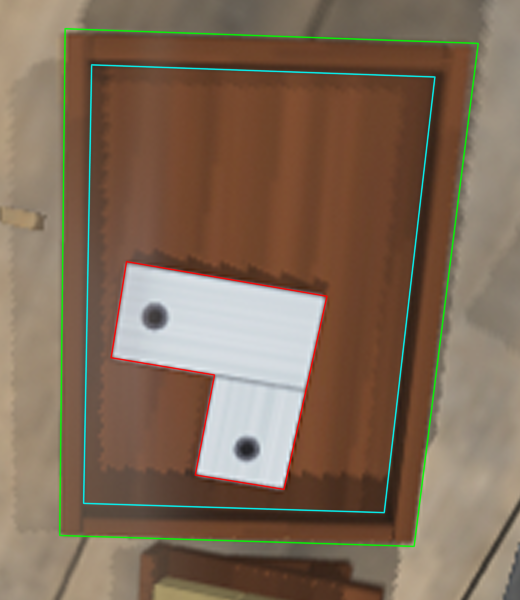

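The overlay matches the tray rim and the plate outline closely. I'll lower the shut fingers inside the plate's notch.

```bash
python3 -m jog '[0,0.0054,0.0178,0,0,0,1.4, 0,0,0,0.05,0,0,0, 0,0,0,0.05,0,0,0, 0,0,0,0.05,0,0,0, 0,0,0,0.04,0,0,0, 0,0,0,0.01,0,0,0, 0,0,0,0.007,0,0,0, 0,0,0,0,0,0,0]'
cat >> h.py <<'E'
TX,TY,TYAW=.5377,.4407,21.5
def tr(x,y):
    "world->tray mm"
    c,s=np.cos(np.radians(TYAW)),np.sin(np.radians(TYAW)); dx,dy=x-TX,y-TY
    return np.round([1e3*(c*dx+s*dy),1e3*(-s*dx+c*dy)],1)
def un(x,y):
    c,s=np.cos(np.radians(TYAW)),np.sin(np.radians(TYAW)); x,y=x/1e3,y/1e3
    return np.array([TX+c*x-s*y,TY+s*x+c*y])
def st():
    o=ctrl.get_obs();m=R.from_rotvec(o["tool_rot"]).as_matrix()
    print("t",round(o["t"],2),"pos",np.round(o["tool_pos"],4),"tray",tr(*o["tool_pos"][:2]),"yyaw",round(np.degrees(np.arctan2(m[1,1],m[0,1])),2),"z",m[:,2].round(3),"q6",round(o["q"][5],2),"F",np.round(o["contact_force"],1)); return o,m
E
python3 -c "
from h import *
st()"
```

```text
t: 3.3
tool_pos: [0.5326, 0.394, 0.026]
tool_rot: [1.755, 2.605, 0.004]
contact_force: [-0.8, -0.7, 0.9]
opening: -0.0
t 3.3 pos [0.5326 0.394  0.026 ] tray [-21.8 -41.6] yyaw 22.06 z [ 0.002  0.001 -1.   ] q6 0.14 F [-0.8 -0.7  0.9]
```

```bash
python3 -m jog '[0,0,0,0.0035,0,0,0.5, 0,0,0,0,0,0,0]'; python3 -m jog '[0,0.007,0.004,0,0,0,0, 0,0.007,0.004,0,0,0,0, 0,0.007,0.004,0,0,0,0, 0,0.007,0.004,0,0,0,0, 0,0.007,0.004,0,0,0,0, 0,0.007,0.004,0,0,0,0, 0,0.007,0.004,0,0,0,0, 0,0.007,0.004,0,0,0,0, 0,0.006,0.002,0,0,0,0, 0,0,0,0,0,0,0]'
python3 - <<'E'
from h import *
import pickle
st(); b=shot("top")
im=b["image"]; m=(im.min(2)>165).astype(np.uint8)
n,l,s,c=cv2.connectedComponentsWithStats(m[190:240,125:190]); 
for i in range(1,n):
    if s[i,4]>30: print(s[i],tr(*ray(b,c[i]+[125,190],.026)[0][:2]))
w=shot("wrist"); pickle.dump(w,open("w2.pkl","wb")); cv2.imwrite("pics/w2.png",w["image"])
E
```

```text
t: 3.55
tool_pos: [0.5321, 0.3937, 0.0217]
tool_rot: [1.767, 2.597, 0.002]
contact_force: [0.0, -0.4, 0.8]
opening: 0.0001
t: 4.8
tool_pos: [0.5404, 0.4641, 0.0208]
tool_rot: [-1.767, -2.598, -0.0]
contact_force: [0.1, -0.2, 0.2]
opening: -0.0
t 4.8 pos [0.5404 0.4641 0.0208] tray [11.1 20.8] yyaw 21.56 z [ 0.  0. -1.] q6 0.23 F [ 0.1 -0.2  0.2]
[23  7 10 11 63] [37.2  3.3]
```

```bash
python3 -m jog '[0,0.003,0.0015,-0.0007,0,0,0, 0,0.003,0.0015,0,0,0,0, 0,0.002,0.001,0,0,0,0, 0,0.0015,0.001,0,0,0,0, 0,0,0,0,0,0,0]'; python3 -m jog '[0,0.0015,0.001,0,0,0,0, 0,0.0015,0.001,0,0,0,0, 0,0,0,0,0,0,0]'
python3 - <<'E'
from h import *
import pickle
st(); w=shot("wrist"); pickle.dump(w,open("w2.pkl","wb")); cv2.imwrite("pics/w2.png",w["image"])
E
```

```text
t: 5.52
tool_pos: [0.5417, 0.4744, 0.0215]
tool_rot: [-1.767, -2.597, -0.0]
contact_force: [-1.0, -0.3, 0.3]
opening: -0.0003
t: 5.9
tool_pos: [0.5414, 0.4773, 0.0211]
tool_rot: [-1.766, -2.597, 0.005]
contact_force: [-4.5, -3.4, 2.2]
opening: 0.0
t 5.9 pos [0.5414 0.4773 0.0211] tray [16.8 32.7] yyaw 21.54 z [-0.003 -0.002 -1.   ] q6 0.24 F [-4.5 -3.4  2.2]
```

View pics/w2.png

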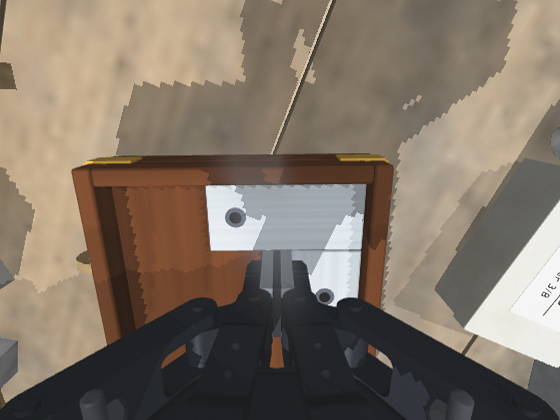

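The plate now sits in the far corner, with its outer edges at image (365,185-300) and (207-365,185). I'll press once more along y to seat it, then back away and lift.

```bash
python3 -m jog '[0,0.0015,0,0,0,0,0, 0,0.001,0.0005,0,0,0,0, 0,0,0,0,0,0,0]'; python3 -m jog '[0,-0.004,-0.004,0,0,0,0, 0,-0.006,-0.004,0,0,0,0, 0,0,0,-0.03,0,0,0, 0,0,0,-0.06,0,0,0, 0,0,0,-0.06,0,0,0, 0,0,0,-0.05,0,0,0, 0,-0.03,0,0,0,0,0, 0,0,0,0,0,0,0]'
python3 - <<'E'
from h import *
import pickle
st(); w=shot("wrist"); pickle.dump(w,open("w3.pkl","wb")); 
q=un(40,59); pl=(q[0],q[1],TYAW+180)
for h in(4,6):
    r=refine(w,pl,PL,.026,h); print(tr(*r[:2]),r[2]-TYAW-180,r[3:])
    t=refine(w,(TX,TY,TYAW),RIM,.036,h); print("tray",t)
    t=refine(w,(TX,TY,TYAW),INR,.036,h); print("tray inner",t)
cv2.imwrite("pics/w3.png",cv2.resize(w["image"],(800,600),interpolation=cv2.INTER_CUBIC))
E
```

```text
t: 6.32
tool_pos: [0.5413, 0.4776, 0.021]
tool_rot: [1.766, 2.597, -0.011]
contact_force: [-4.2, -9.9, 4.6]
opening: -0.0002
t: 7.32
tool_pos: [0.5502, 0.4392, 0.2229]
tool_rot: [1.769, 2.595, 0.004]
contact_force: [-0.7, 0.8, 0.5]
opening: -0.0003
t 7.33 pos [0.5502 0.4392 0.2229] tray [11.1 -6. ] yyaw 21.42 z [ 0.002  0.001 -1.   ] q6 0.19 F [-0.7  0.8  0.5]
[39.8 60.6] 0.2788086783781125 (np.float64(0.2574757080664495), 150)
tray (np.float64(0.5371371570508695), np.float64(0.4411463331254295), np.float64(22.254520515747114), np.float64(0.27291337664624654), 96)
tray inner (np.float64(0.5370771753057388), np.float64(0.44066797924538903), np.float64(22.09012270208983), np.float64(0.328686271305696), 91)
[39.8 60.6] 0.289814545640354 (np.float64(0.270046618231426), 150)
tray (np.float64(0.5371459635856118), np.float64(0.4411638290801394), np.float64(22.282596279075936), np.float64(0.29083766017153984), 95)
tray inner (np.float64(0.5371125204148258), np.float64(0.44066667039891894), np.float64(22.060213800601346), np.float64(0.31458239502913515), 89)
```

View pics/w3.png

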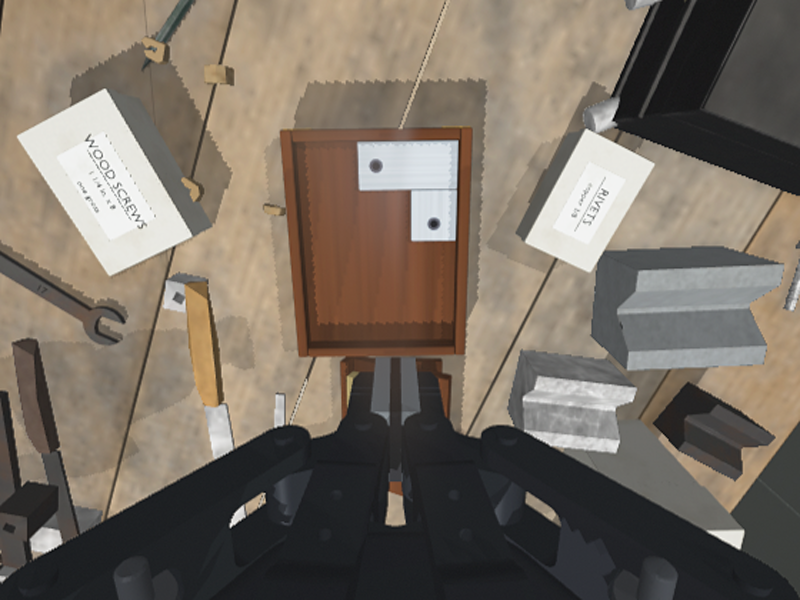

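The plate is home, at about (40, 60) mm in the tray frame and square to within 0.3°. Next I'll measure the L.

```bash
sed -i 's/^TX,TY,TYAW=.*/TX,TY,TYAW=.5371,.4408,21.85/' h.py; python3 -m jog '[0,-0.056,-0.002,0,0,0,0, 0,-0.056,-0.002,0,0,0,0, 0,-0.056,-0.002,0,0,0,0, 0,-0.056,-0.002,0,0,0,0, 0,0,0,0,0,0,0]'
python3 - <<'E'
from h import *
import pickle
st(); w=shot("wrist"); pickle.dump(w,open("w4.pkl","wb"))
u=proj(w,[(.603,.294,.04)])[0]; print(u)
x0,y0=int(u[0])-110,max(0,int(u[1])-95); print(x0,y0)
cv2.imwrite("pics/w4.png",cv2.resize(w["image"][y0:y0+165,x0:x0+220],None,fx=3.6,fy=3.6,interpolation=cv2.INTER_CUBIC))
E
```

```text
t: 8.0
tool_pos: [0.6246, 0.226, 0.2203]
tool_rot: [-1.773, -2.593, 0.002]
contact_force: [0.4, 1.1, -0.3]
opening: -0.0
t 8.0 pos [0.6246 0.226  0.2203] tray [   1.3 -232. ] yyaw 21.27 z [-0.001 -0.001 -1.   ] q6 -0.14 F [ 0.4  1.1 -0.3]
[281.43336948 110.97553648]
171 15
```

View pics/w4.png

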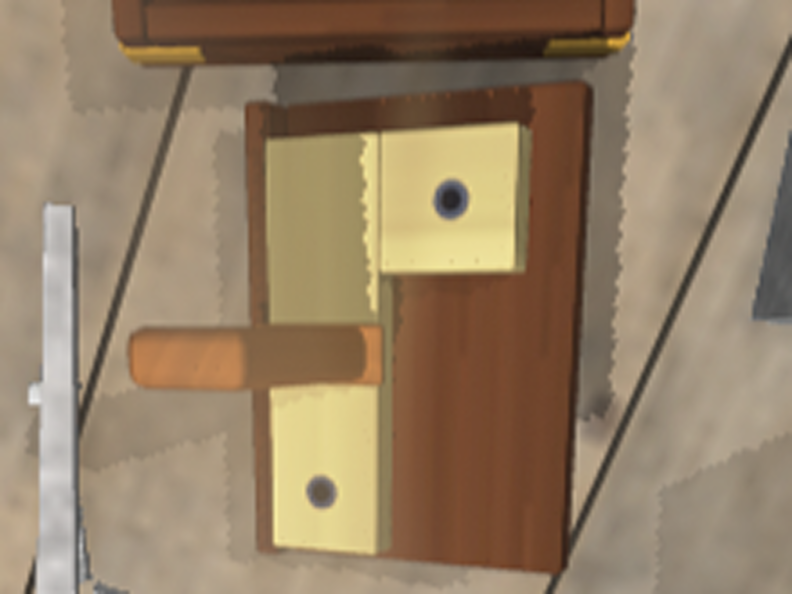

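```bash
cat > l.py <<'E'
from h import *
import pickle
from scipy.optimize import least_squares
w=pickle.load(open("w4.pkl","rb"))
uv=np.array([(266,138),(521,123),(520,271),(381,273),(378,554),(273,546),(130,328),(131,390),(246,327),(246,389)])/3.6+[171,15]-.36
M=np.array([(-55,-17,12),(-55,55,12),(-21,55,12),(-21,17,12),(55,17,12),(55,-17,12),(-7,-16,80),(7,-16,80),(-7,16,80),(7,16,80)])/1e3
def mk(q): # yaw of own x, tilt about own x
    return R.from_euler("ZX",[q[3],q[4]]).as_matrix()
f=lambda q:(proj(w,M@mk(q).T+q[:3])-uv).ravel()
g=lambda q:np.r_[f(q),(q[4]-np.radians(25))*200]
r=least_squares(g,[.6,.294,.03,np.radians(-68),np.radians(25)],x_scale=[.01,.01,.01,.1,.1],loss="soft_l1")
Lp=r.x[:3];LR=mk(r.x)
if __name__=="__main__":
    print(Lp.round(4),np.degrees(r.x[3:]).round(2)); print(f(r.x).reshape(-1,2).round(1).tolist())
    o,m=st(); TR=np.c_[LR[:,1],LR[:,0],-LR[:,2]]
    Y=np.degrees(r.x[3])
    print("yaw turn (tool z, deg):",  np.degrees(R.from_matrix(m.T@R.from_euler("Z",r.x[3]).as_matrix()@np.array([[0,1,0],[1,0,0],[0,0,-1.]])).as_rotvec()))
    for h in(.035,.115): print("grasp TCP at own z",h,(Lp+LR[:,2]*h).round(4))
    print("rot final", np.degrees(R.from_matrix(m.T@TR).as_rotvec()), "delta in final tool axes to h=.115", TR.T@(Lp+LR[:,2]*.115-o["tool_pos"]))
E
python3 l.py
```

```text
[0.5895 0.2865 0.0186] [-69.02  24.92]
[[0.4, 0.8], [0.4, 0.0], [-0.9, -0.1], [-0.0, -0.1], [0.3, 0.1], [0.8, -0.3], [-1.0, -0.6], [-0.3, -0.4], [-0.1, -0.1], [0.4, 0.9]]
t 8.05 pos [0.6239 0.2279 0.2203] tray [   1.4 -230. ] yyaw 21.39 z [-0.002  0.    -1.   ] q6 -0.14 F [-1.   0.1  0.4]
yaw turn (tool z, deg): [-1.07729773e-01  1.72421105e-02  9.04062688e+01]
grasp TCP at own z 0.035 [0.5757 0.2812 0.0503]
grasp TCP at own z 0.115 [0.5442 0.2692 0.1229]
rot final [-19.74200957  19.51432954  88.82523836] delta in final tool axes to h=.115 [-0.09518188 -0.0670969   0.06322503]
```

```bash
python3 -m jog '[0.5,0,0,0,0,0,10.05, 0.5,0,0,0,0,0,10.05, 0.5,0,0,0,0,0,10.05, 0.5,0,0,0,0,0,10.05, 0.5,0,0,0,0,0,10.05, 0.5,0,0,0,0,0,10.05, 0.5,0,0,0,0,0,10.05, 0.5,0,0,0,0,0,10.05, 0.5,0,0,0,0,0,10]' 60;  python3 -m jog '[0.5,0,0,0,0,8.3,0, 0.5,0,0,0,0,8.3,0, 0.5,0,0,0,0,8.3,0, 0.5,-0.048,-0.034,0,0,0,0, 0.5,-0.047,-0.033,0,0,0,0, 0.5,0,0,0.032,0,0,0, 0.5,0,0,0.031,0,0,0, 0.5,0,0,0,0,0,0, 0.5,0,0,0,0,0,0]'
cat >> l.py <<'E'
def err(h):
    o,m=st(); TR=np.c_[LR[:,1],LR[:,0],-LR[:,2]]
    print("turn",np.degrees(R.from_matrix(m.T@TR).as_rotvec()).round(2),"shift mm",(1e3*m.T@(Lp+LR[:,2]*h-o["tool_pos"])).round(1),"open",o["opening"])
E
python3 -c "
from l import *
err(.035)"
```

```text
t: 9.18
tool_pos: [0.623, 0.231, 0.2207]
tool_rot: [-3.089, -0.571, 0.002]
contact_force: [-0.2, 0.9, -1.0]
opening: 0.0426
t: 10.3
tool_pos: [0.544, 0.2708, 0.125]
tool_rot: [-2.941, -0.55, -0.65]
contact_force: [0.6, 0.4, 1.2]
opening: 0.0426
t 10.3 pos [0.544  0.2708 0.125 ] tray [ -56.9 -160.3] yyaw -68.8 z [ 0.393  0.153 -0.907] q6 1.52 F [0.6 0.4 1.2]
turn [-0.11 -0.    0.19] shift mm [-1.2  1.8 81.8] open 0.042567403495578436
```

```bash
python3 -m jog '[0.5,-0.001,0.0018,0.03,0,0,0, 0.5,0,0,0.03,0,0,0, 0.5,0,0,0.021,0,0,0, 0.5,0,0,0,0,0,0, 0.5,0,0,0,0,0,0]'; python3 -c "
from l import *
err(.035)"
```

```text
t: 10.92
tool_pos: [0.5766, 0.2806, 0.0524]
tool_rot: [-2.941, -0.549, -0.653]
contact_force: [0.3, 0.6, 0.7]
opening: 0.0426
t 10.93 pos [0.5766 0.2806 0.0524] tray [ -23.  -163.4] yyaw -68.86 z [ 0.395  0.153 -0.906] q6 1.51 F [0.3 0.6 0.7]
turn [-0.07 -0.12  0.14] shift mm [-1.4 -0.9  1.6] open 0.042607590571949835
```

```bash
python3 -m jog '[0.5,-0.001,0,0.001,0,0,0, 0,0,0,0,0,0,0, 0,0,0,0,0,0,0, 0,0,0,0,0,0,0, 0,0,0,0,0,0,0]' 80; python3 -c "
from l import *
err(.035)"; python3 -m jog '[0,0,0,-0.01,0,0,0, 0,0,0,-0.02,0,0,0, 0,0,0,-0.04,0,0,0, 0,0,0,-0.05,0,0,0, 0,0,0,0,0,0,0]';  python3 -c "
from l import *
err(.035)"
```

```text
t: 11.55
tool_pos: [0.5755, 0.2801, 0.05]
tool_rot: [-2.942, -0.549, -0.65]
contact_force: [-5.0, -1.2, 6.6]
opening: 0.0131
t 11.55 pos [0.5755 0.2801 0.05  ] tray [ -24.2 -163.5] yyaw -68.86 z [ 0.393  0.152 -0.907] q6 1.51 F [-5.  -1.2  6.6]
turn [-0.06 -0.01  0.14] shift mm [ 0.7 -1.  -0.1] open 0.013112643890249711
t: 12.18
tool_pos: [0.5294, 0.2622, 0.1632]
tool_rot: [-2.938, -0.549, -0.661]
contact_force: [-0.1, -0.1, -1.2]
opening: 0.013
t 12.18 pos [0.5294 0.2622 0.1632] tray [ -73.6 -162.9] yyaw -68.85 z [ 0.399  0.154 -0.904] q6 1.52 F [-0.1 -0.1 -1.2]
turn [-0.04 -0.43  0.16] shift mm [ -3.1  -1.1 123.4] open 0.012986867368530962
```

```bash
python3 -m jog '[0,0,0,0,0,-8.3,0, 0,0,0,0,0,-8.3,0, 0,0,0,0,0,-8.4,0, 0,0,0,0,0,0,-10.1, 0,0,0,0,0,0,-10.1, 0,0,0,0,0,0,-10.1, 0,0,0,0,0,0,-10.1, 0,0,0,0,0,0,-10.1, 0,0,0,0,0,0,-10.1, 0,0,0,0,0,0,-10.1]'; python3 -m jog '[0,0,0,0,0,0,-10.1, 0,0,0,0,0,0,-10.1,0,0,0,0,0,0,0, 0,0,0,0,0,0,0]'; cat >> h.py <<'E'
def goto(x,y,z,yaw):
    "print turn (deg) to tool y yaw with z down, then shift in the turned axes, to tray x,y mm & TCP height z"
    o,m=st(); a=np.radians(yaw); T=np.array([[-np.sin(a),np.cos(a),0],[np.cos(a),np.sin(a),0],[0,0,-1]]).T
    print("turn",np.degrees(R.from_matrix(m.T@T).as_rotvec()).round(2),"then shift mm",(1e3*T.T@(np.r_[un(x,y),z]-o["tool_pos"])).round(1))
E
python3 - <<'E'
from h import *
a=np.radians(TYAW);T=np.array([[-np.sin(a),np.cos(a),0],[np.cos(a),np.sin(a),0],[0,0,-1]]).T;print(np.linalg.det(T))
goto(0,-57,.10,TYAW)
E
```

```text
t: 13.42
tool_pos: [0.5271, 0.2613, 0.1556]
tool_rot: [-2.177, -2.261, 0.008]
contact_force: [0.0, 0.2, -1.4]
opening: 0.0134
t: 13.92
tool_pos: [0.5277, 0.2615, 0.1568]
tool_rot: [-1.758, -2.601, 0.005]
contact_force: [0.1, 0.4, -2.0]
opening: 0.0131
0.9999999999999999
t 13.93 pos [0.5277 0.2615 0.1568] tray [ -75.5 -162.9] yyaw 21.89 z [-0.003 -0.001 -1.   ] q6 -0.05 F [ 0.1  0.4 -2. ]
turn [-0.21 -0.    0.04] then shift mm [105.9  75.5  56.8]
```

```bash
python3 -m jog '[0,0.035,0.025,0,0,0,0, 0,0.035,0.025,0,0,0,0, 0,0.036,0.0255,0,0,0,0, 0,0,0,0.02,0,0,0, 0,0,0,0,0,0,0, 0,0,0,0,0,0,0]'
python3 - <<'E'
from h import *
import pickle
goto(0,-57,.055,TYAW); w=shot("wrist"); pickle.dump(w,open("w5.pkl","wb"))
o=ctrl.get_obs(); p=o["tool_pos"]
LM=np.array([(-55,-17),(55,-17),(55,17),(-21,17),(-21,55),(-55,55)])/1e3
# far (tray +y) edges are the ones the camera sees: 2,3,4 and perhaps 5,1
for e in((2,3,4),(1,2,3,4,5)):
  for h in(5,9):
    r=refine(w,(p[0],p[1],TYAW),LM,p[2]-.023,h,e); c=tr(*r[:2])-tr(*p[:2]); print(e,h,c,r[2]-TYAW,r[3:])
im=cv2.resize(w["image"],(800,600),interpolation=cv2.INTER_CUBIC)
th=np.radians(TYAW);X=LM@np.array([[np.cos(th),-np.sin(th)],[np.sin(th),np.cos(th)]]).T+p[:2]
cv2.polylines(im,[np.int32(proj(w,np.c_[X,np.full(6,p[2]-.023)])*800/560)],True,(0,0,255),1)
cv2.imwrite("pics/w5.png",im)
E
```

```text
t: 14.68
tool_pos: [0.5581, 0.3872, 0.1373]
tool_rot: [-1.757, -2.603, 0.004]
contact_force: [0.3, 0.0, -1.5]
opening: 0.0128
t 14.68 pos [0.5581 0.3872 0.1373] tray [ -0.5 -57.5] yyaw 21.95 z [-0.003 -0.002 -1.   ] q6 0.11 F [ 0.3  0.  -1.5]
turn [-0.18  0.02  0.1 ] then shift mm [ 0.5  0.5 82.3]
(2, 3, 4) 5 [-1.  -0.4] 0.15398642240559468 (np.float64(0.13688745490166446), 69)
(2, 3, 4) 9 [-1.  -0.4] 0.1474686599565196 (np.float64(0.16043403822086963), 69)
(1, 2, 3, 4, 5) 5 [-0.7 -0.4] 0.3310205872204115 (np.float64(0.2186218172853604), 118)
(1, 2, 3, 4, 5) 9 [-0.7 -0.4] 0.34233561572017024 (np.float64(0.25027677805263215), 118)
```

View pics/w5.png

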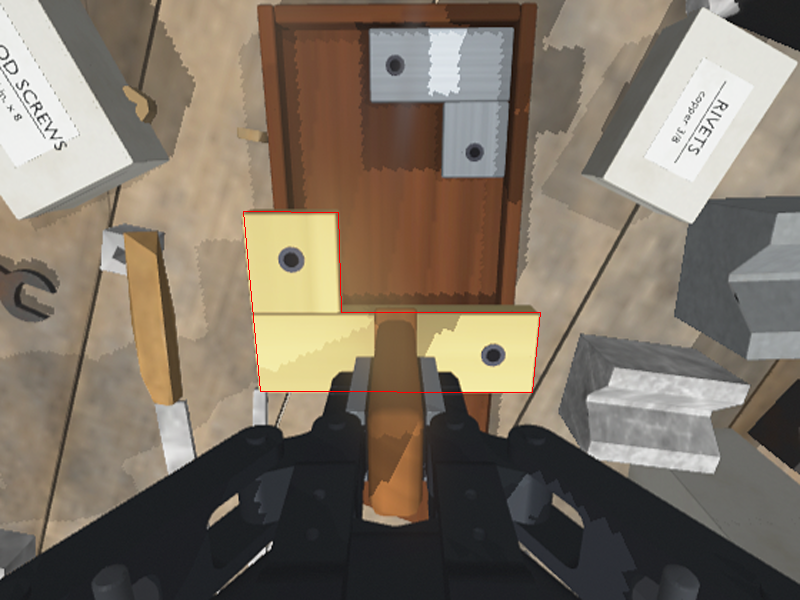

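The L in hand matches the projected outline to within 1 mm. I'll lower it.

```bash
python3 -m jog '[0,0,0.0014,0.03,-0.2,0,-0.1, 0,0,0,0.025,0,0,0, 0,0,0,0.014,0,0,0, 0,0,0,0,0,0,0]' && python3 -m jog '[0,0,0,0.004,0,0,0, 0,0,0,0.004,0,0,0, 0,0,0,0.003,0,0,0, 0,0,0,0,0,0,0]'; python3 -c "
from h import *
goto(0.9,-57.6,.055,TYAW)"
```

```text
t: 15.22
tool_pos: [0.5592, 0.3881, 0.068]
tool_rot: [1.755, 2.606, -0.0]
contact_force: [-0.7, -0.5, -1.9]
opening: 0.0131
t: 15.72
tool_pos: [0.5596, 0.3888, 0.0576]
tool_rot: [1.753, 2.606, 0.002]
contact_force: [-0.6, -0.2, -1.5]
opening: 0.0128
t 15.72 pos [0.5596 0.3888 0.0576] tray [  1.5 -56.7] yyaw 22.13 z [ 0.001  0.    -1.   ] q6 0.11 F [-0.6 -0.2 -1.5]
turn [0.07 0.   0.28] then shift mm [-0.9 -0.6  2.6]
```

```bash
python3 -m jog '[0,-0.0009,-0.0006,0.0015,0,0,0.2, 0,0,0,0.0015,0,0,0, 0,0,0,0.0005,0,0,0, 0,0,0,0,0,0,0]'; python3 -c "
from h import *
goto(0.9,-57.6,.055,TYAW)"
```

```text
t: 16.23
tool_pos: [0.5595, 0.3878, 0.0543]
tool_rot: [1.758, 2.603, 0.002]
contact_force: [0.2, -1.0, -1.9]
opening: 0.013
t 16.23 pos [0.5595 0.3878 0.0543] tray [  1.  -57.5] yyaw 21.94 z [ 0.002  0.001 -1.   ] q6 0.11 F [ 0.2 -1.  -1.9]
turn [ 0.09 -0.    0.09] then shift mm [-0.1 -0.1 -0.7]
```

```bash
python3 -m jog '[0,0,0,0.001,0,0,0, 0,0,0,0.0005,0,0,0, 0,0,0,0,0,0,0]';python3 -m jog '[0,0,0,0.001,0,0,0, 0,0,0,0,0,0,0]'
```

```text
t: 16.6
tool_pos: [0.5594, 0.3878, 0.0528]
tool_rot: [1.758, 2.603, 0.002]
contact_force: [-0.8, 0.5, -2.5]
opening: 0.013
t: 16.85
tool_pos: [0.5596, 0.3879, 0.0521]
tool_rot: [1.758, 2.603, 0.003]
contact_force: [-0.3, -0.7, -0.1]
opening: 0.0128
```

```bash
python3 -m jog '[0,0,0,0.0007,0,0,0, 0,0,0,0,0,0,0]'; python3 -m jog '[0.5,0,0,0,0,0,0, 0.5,0,0,0,0,0,0, 0.5,0,0,0,0,0,0, 0.5,0,0,-0.02,0,0,0, 0.5,0,0,-0.05,0,0,0, 0.5,0,0,-0.06,0,0,0, 0.5,0,0,-0.04,0,0,0, 0.5,-0.05,0,0,0,0,0, 0.5,0,0,0,0,0,0, 0.5,0,0,0,0,0,0]'
python3 - <<'E'
from h import *
import pickle
st(); w=shot("wrist"); pickle.dump(w,open("w6.pkl","wb")); cv2.imwrite("pics/w6.png",w["image"])
LM=np.array([(-55,-17),(55,-17),(55,17),(-21,17),(-21,55),(-55,55)])/1e3
q=un(0,-57.8)
for e in((2,3,4),(1,2,3,4,5)):
  for h in(5,9):
    r=refine(w,(*q,TYAW),LM,.032,h,e); print(e,h,tr(*r[:2]),r[2]-TYAW,r[3:])
E
```

```text
t: 17.1
tool_pos: [0.5597, 0.3879, 0.052]
tool_rot: [1.758, 2.603, 0.003]
contact_force: [-2.5, -0.6, 3.7]
opening: 0.0134
t: 18.35
tool_pos: [0.5779, 0.3413, 0.222]
tool_rot: [1.758, 2.602, 0.004]
contact_force: [0.8, -0.1, -0.2]
opening: 0.0428
t 18.35 pos [0.5779 0.3413 0.222 ] tray [   0.9 -107.5] yyaw 21.9 z [ 0.002  0.001 -1.   ] q6 0.04 F [ 0.8 -0.1 -0.2]
(2, 3, 4) 5 [  1.2 -57.6] 0.12941906719673568 (np.float64(0.31498850444125787), 74)
(2, 3, 4) 9 [  1.3 -57.6] 0.29765380450993817 (np.float64(0.3066630459817774), 73)
(1, 2, 3, 4, 5) 5 [  1.2 -57.8] -0.023423362252874114 (np.float64(0.3284336595083638), 124)
(1, 2, 3, 4, 5) 9 [  1.3 -57.7] 0.04126871904230356 (np.float64(0.3761873494638075), 124)
```

The L sits at (1.2, -57.7) mm in the tray frame, which is good. Next is the stepped template.

```bash
python3 -m jog '[0.5,-0.0493,-0.0281,0,0,0,0, 0.5,-0.0493,-0.0281,0,0,0,0, 0.5,-0.0493,-0.0281,0,0,0,0, 0.5,-0.0493,-0.0281,0,0,0,0, 0.5,-0.0493,-0.0281,0,0,0,0, 0.5,-0.0493,-0.0281,0,0,0,0, 0.5,-0.0493,-0.0281,0,0,0,0, 0.5,-0.0493,-0.0281,0,0,0,0]' && python3 -m jog '[0.5,-0.0493,-0.0281,0,0,0,0, 0.5,-0.0493,-0.0281,0,0,0,0, 0.5,-0.0493,-0.0281,0,0,0,0, 0.5,-0.0493,-0.0281,0,0,0,0, 0.5,-0.0493,-0.0281,0,0,0,0, 0.5,-0.0493,-0.0281,0,0,0,0, 0.5,0,0,0,0,0,-9, 0.5,0,0,0,0,0,-9, 0.5,0,0,0,0,0,0]'
python3 - <<'E'
from h import *
import pickle
st(); w=shot("wrist"); pickle.dump(w,open("w7.pkl","wb")); cv2.imwrite("pics/w7.png",cv2.resize(w["image"],(800,600),interpolation=cv2.INTER_CUBIC))
print([ (np.round(q["box"]),q["p"]) for q in ctrl.boxes_of("step_template",w)])
WM=np.array([(-55,-17),(-17,-17),(-17,-55),(55,-55),(55,-21),(17,-21),(17,17),(-21,17),(-21,55),(-55,55)])/1e3
for y in(-54,-50,-46):
    r=refine(w,(.433,-.4,y),WM,.012,16);print(np.round(r,4))
E
```

```text
t: 19.4
tool_pos: [0.5163, -0.1093, 0.2208]
tool_rot: [1.756, 2.604, 0.003]
contact_force: [0.4, 0.8, -0.9]
opening: 0.0424
t: 20.52
tool_pos: [0.4713, -0.4454, 0.2201]
tool_rot: [1.33, 2.845, 0.003]
contact_force: [-0.3, -0.6, 0.1]
opening: 0.0427
t 20.52 pos [ 0.4713 -0.4454  0.2201] tray [-390.9 -798. ] yyaw 39.88 z [ 0.001  0.001 -1.   ] q6 -1.57 F [-0.3 -0.6  0.1]
[(array([287., 125., 108., 107.]), 0.8)]
[  0.4441  -0.3972 -51.2041   0.8014 229.    ]
[  0.4441  -0.3972 -51.1681   0.7015 228.    ]
[  0.4441  -0.3972 -51.1338   0.6989 228.    ]
```

View pics/w7.png

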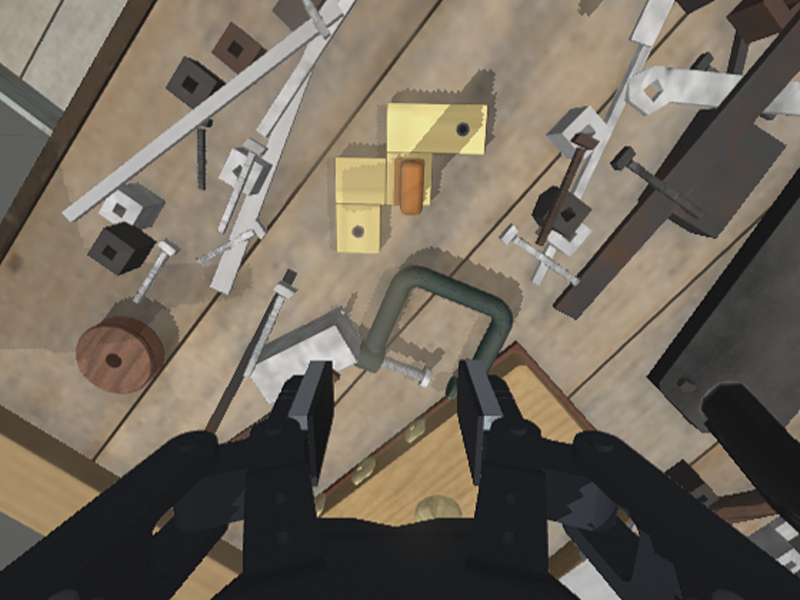

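```bash
python3 - <<'E'
from h import *
import pickle
w=pickle.load(open("w7.pkl","rb"))
M=np.array([(-55,55),(-55,-17),(-21,55),(-17,-17),(-17,-55),(55,-55),(55,-21)])/1e3
q=fit(w,M,[(488,106),(387,103),(486,154),(387,157),(336,157),(337,252),(380,253)],.012);print(np.round(q[:3],4),q[3].round(1))
WM=np.array([(-55,-17),(-17,-17),(-17,-55),(55,-55),(55,-21),(17,-21),(17,17),(-21,17),(-21,55),(-55,55)])/1e3
for h in(3,5,7): r=refine(w,q,WM,.012,h,(0,1,2,3,8,9));print(np.round(r,4))
o,m=st(); a=np.radians(r[2]+90); T=np.array([[-np.sin(a),np.cos(a),0],[np.cos(a),np.sin(a),0],[0,0,-1]]).T
print("turn",np.degrees(R.from_matrix(m.T@T).as_rotvec()).round(2),"shift mm",(1e3*T.T@(np.r_[r[:2],.035]-o["tool_pos"])).round(1))
E
```

```text
[  0.445   -0.3968 -51.4013] [1.1 0.9 0.8 0.6 0.6 0.6 0.5]
[  0.4443  -0.3971 -51.1671   0.2682 150.    ]
[  0.4443  -0.3971 -51.142    0.3206 150.    ]
[  0.4443  -0.3971 -51.153    0.3515 150.    ]
t 20.62 pos [ 0.4712 -0.4453  0.2203] tray [-390.9 -797.9] yyaw 39.85 z [ 0.001  0.001 -1.   ] q6 -1.57 F [ 0.4  0.3 -0.5]
turn [0.1 0.  1. ] shift mm [ 54.4   9.2 185.3]
```

```bash
cat > s.py <<'E'
from h import *
o,m=st(); a=np.radians(38.85); T=np.array([[-np.sin(a),np.cos(a),0],[np.cos(a),np.sin(a),0],[0,0,-1]]).T
print("turn",np.degrees(R.from_matrix(m.T@T).as_rotvec()).round(2),"shift mm",(1e3*T.T@(np.r_[.4443,-.3971,.035]-o["tool_pos"])).round(1))
E
python3 -m jog '[0.5,0,0,0,0,0,1, 0.5,0.0544,0.0092,0,0,0,0, 0.5,0,0,0.045,0,0,0, 0.5,0,0,0.045,0,0,0, 0.5,0,0,0,0,0,0, 0.5,0,0,0,0,0,0]'; python3 s.py
```

```text
t: 21.38
tool_pos: [0.4446, -0.3985, 0.1323]
tool_rot: [1.353, 2.831, 0.001]
contact_force: [-1.0, 0.8, 1.0]
opening: 0.0429
t 21.38 pos [ 0.4446 -0.3985  0.1323] tray [-398.2 -744.6] yyaw 38.9 z [ 0.003 -0.001 -1.   ] q6 -1.54 F [-1.   0.8  1. ]
turn [0.1  0.16 0.05] shift mm [ 1.3  0.6 97.3]
```

```bash
python3 -m jog '[0.5,0.001,0.0005,0.04,0,0,0, 0.5,0,0,0.04,0,0,0, 0.5,0,0,0.016,0,0,0, 0.5,0,0,0,0,0,0, 0.5,0,0,0,0,0,0]'; python3 s.py; python3 -m jog '[0,0,0,0,0,0,0, 0,0,0,0,0,0,0, 0,0,0,0,0,0,0, 0,0,0,0,0,0,0]' 80; python3 s.py
```

```text
t: 22.0
tool_pos: [0.4451, -0.3981, 0.037]
tool_rot: [1.352, 2.83, -0.001]
contact_force: [-0.4, 0.4, 0.3]
opening: 0.0426
t 22.0 pos [ 0.4451 -0.3981  0.037 ] tray [-397.6 -744.4] yyaw 38.93 z [ 0.004 -0.002 -1.   ] q6 -1.54 F [-0.4  0.4  0.3]
turn [0.1  0.26 0.08] shift mm [ 1.3 -0.   2. ]
t: 22.5
tool_pos: [0.4448, -0.3975, 0.0362]
tool_rot: [1.352, 2.831, 0.0]
contact_force: [-0.4, 1.4, 5.9]
opening: 0.0128
t 22.5 pos [ 0.4448 -0.3975  0.0362] tray [-397.7 -743.7] yyaw 38.94 z [ 0.004 -0.001 -1.   ] q6 -1.54 F [-0.4  1.4  5.9]
turn [0.11 0.19 0.09] shift mm [ 0.6 -0.1  1.2]
```

```bash
python3 -m jog '[0,0,0,-0.02,0,0,0, 0,0,0,-0.05,0,0,0, 0,0,0,-0.06,0,0,0, 0,0,0,-0.04,0.1,0.2,0, 0,0,0,0,0,0,0]' && python3 -m jog '[0,0.0408,0.0402,0,0,0,0, 0,0.0408,0.0402,0,0,0,0, 0,0.0408,0.0402,0,0,0,0, 0,0.0408,0.0402,0,0,0,0, 0,0.0408,0.0402,0,0,0,0, 0,0.0408,0.0402,0,0,0,0, 0,0.0408,0.0402,0,0,0,0, 0,0.0408,0.0402,0,0,0,0]' && python3 -m jog '[0,0.0408,0.0402,0,0,0,0, 0,0.0408,0.0402,0,0,0,0, 0,0.0408,0.0402,0,0,0,0, 0,0.0408,0.0402,0,0,0,0, 0,0.0408,0.0402,0,0,0,0, 0,0.0408,0.0402,0,0,0,0, 0,0.0408,0.0402,0,0,0,0, 0,0,0,0,0,0,0]' && python3 -m jog '[0,0,0,0,0,0,-10.4, 0,0,0,0,0,0,-10.4, 0,0,0,0,0,0,-10.4, 0,0,0,0,0,0,-10.4, 0,0,0,0,0,0,-10.4, 0,0,0,0,0,0,-10.4, 0,0,0,0,0,0,-10.4, 0,0,0,0,0,0,0]'; python3 -c "
from h import *
goto(0,18.5,.14,TYAW+90)"
```

```text
t: 23.12
tool_pos: [0.445, -0.3984, 0.21]
tool_rot: [1.352, 2.83, -0.004]
contact_force: [0.2, -0.9, -2.4]
opening: 0.0131
t: 24.12
tool_pos: [0.487, 0.0611, 0.203]
tool_rot: [-1.352, -2.829, 0.001]
contact_force: [1.1, 0.3, -2.5]
opening: 0.0128
t: 25.12
tool_pos: [0.526, 0.4607, 0.202]
tool_rot: [-1.346, -2.832, 0.005]
contact_force: [0.5, -1.2, -1.4]
opening: 0.0135
t: 26.12
tool_pos: [0.5273, 0.4567, 0.2042]
tool_rot: [0.587, -3.082, -0.001]
contact_force: [-0.4, -0.3, -2.6]
opening: 0.0129
t 26.12 pos [0.5273 0.4567 0.2042] tray [-3.1 18.4] yyaw 111.56 z [-0.005 -0.    -1.   ] q6 -1.34 F [-0.4 -0.3 -2.6]
turn [ 0.1  -0.25 -0.29] then shift mm [-3.1  0.1 64.2]
```

```bash
python3 -m jog '[0,-0.003,0,0.03,0.1,-0.25,-0.3, 0,0,0,0.033,0,0,0, 0,0,0,0,0,0,0, 0,0,0,0,0,0,0]'
python3 - <<'E'
from h import *
import pickle
goto(0,18.5,.055,TYAW+90); w=shot("wrist"); pickle.dump(w,open("w8.pkl","wb"))
o=ctrl.get_obs(); p=o["tool_pos"]
WM=np.array([(-55,-17),(-17,-17),(-17,-55),(55,-55),(55,-21),(17,-21),(17,17),(-21,17),(-21,55),(-55,55)])/1e3
for zz in(.023,.024):
 for e in((9,0,8,1),(9,0,8,1,2,7)):
  for h in(5,9):
    r=refine(w,(p[0],p[1],TYAW),WM,p[2]-zz,h,e); print(zz,e,h,tr(*r[:2])-tr(*p[:2]),round(r[2]-TYAW,2),r[3:])
# L and tray seen from here
LM=np.array([(-55,-17),(55,-17),(55,17),(-21,17),(-21,55),(-55,55)])/1e3
r=refine(w,(*un(1.2,-57.7),TYAW),LM,.032,4,(0,3,4,5));print("L",tr(*r[:2]),r[2]-TYAW,r[3:])
r=refine(w,(TX,TY,TYAW),RIM,.036,4,(1,));print("rim",tr(*r[:2]))
im=cv2.resize(w["image"],(800,600),interpolation=cv2.INTER_CUBIC)
def dr(x,y,M,z,c):
    th=np.radians(TYAW);X=M@np.array([[np.cos(th),-np.sin(th)],[np.sin(th),np.cos(th)]]).T+[x,y]
    cv2.polylines(im,[np.int32(proj(w,np.c_[X,np.full(len(X),z)])*800/560)],True,c,1)
dr(*p[:2],WM,p[2]-.023,(0,0,255));dr(*un(1.2,-57.7),LM,.032,(0,255,0));dr(TX,TY,RIM,.036,(255,255,0))
cv2.imwrite("pics/w8.png",im)
E
```

```text
t: 26.62
tool_pos: [0.5311, 0.4594, 0.144]
tool_rot: [-0.597, 3.081, 0.003]
contact_force: [0.2, -0.6, -1.6]
opening: 0.0129
t 26.62 pos [0.5311 0.4594 0.144 ] tray [ 1.4 19.5] yyaw 111.94 z [ 0.003  0.003 -1.   ] q6 -1.35 F [ 0.2 -0.6 -1.6]
turn [0.07 0.23 0.09] then shift mm [ 1.4 -1.  89. ]
0.023 (9, 0, 8, 1) 5 [-2.1 -1.6] -0.46 (np.float64(1.0290555977769666), 99)
0.023 (9, 0, 8, 1) 9 [-2.1 -1.7] -0.46 (np.float64(1.2677249848477683), 98)
0.023 (9, 0, 8, 1, 2, 7) 5 [-2.6  0.2] 0.66 (np.float64(0.9737479775693136), 139)
0.023 (9, 0, 8, 1, 2, 7) 9 [-2.6  0.2] 0.7 (np.float64(1.5244910384393964), 147)
0.024 (9, 0, 8, 1) 5 [-1.9 -1.3] -0.27 (np.float64(0.8108574633847235), 99)
0.024 (9, 0, 8, 1) 9 [-1.9 -1.2] -0.27 (np.float64(0.9460729939691505), 99)
0.024 (9, 0, 8, 1, 2, 7) 5 [-2.3 -0.1] 0.64 (np.float64(0.9672458831191352), 148)
0.024 (9, 0, 8, 1, 2, 7) 9 [-2.3  0. ] 0.65 (np.float64(1.132789981442422), 146)
L [  1.2 -60.9] 0.3840411499137737 (np.float64(0.3432954635375813), 94)
rim [   3.1 -462.3]
```

View pics/w8.png

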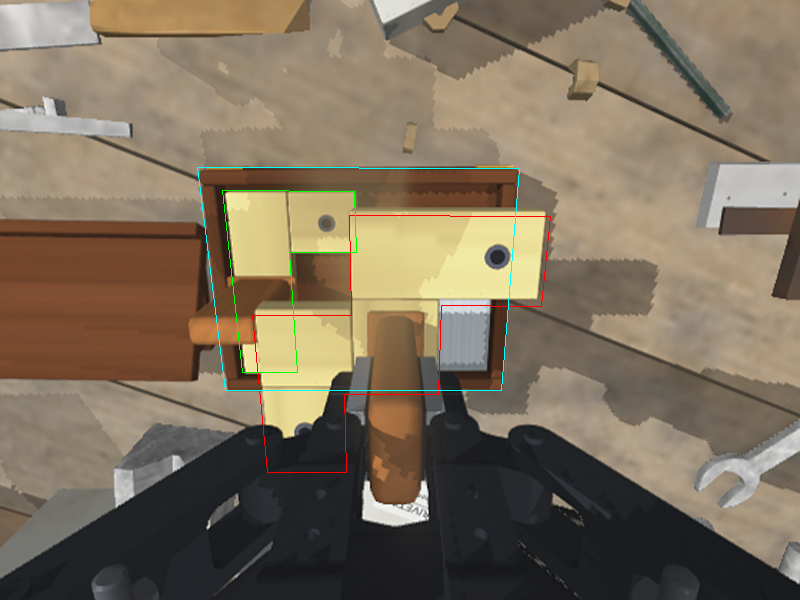

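The last picture shows the tray and L outlines fitting. The stepped template sits a few pixels off its prediction, with its corners at (544,210), (538,299), (254,304) and (350,302). I'll fit its pose in the hand from these.

```bash
python3 - <<'E'
from h import *
import pickle
from scipy.optimize import least_squares
w=pickle.load(open("w8.pkl","rb")); o=ctrl.get_obs()
# tool pose at the shot from camera pose
T=np.eye(4);T[:3,:3]=w["_R"];T[:3,3]=w["_t"]; Tt=np.linalg.inv(T)@np.linalg.inv(np.array(w["mount"])); p=Tt[:3,3]
M=np.array([(-55,55),(-21,55),(-17,-55),(-17,-17),(-21,17),(-55,-17),(-38,38),(38,-38)])/1e3; M=np.c_[M,np.full(len(M),.012)]
uv=np.array([(544,210),(538,299),(254,304),(351,302),(440,300),(350,214),(497,257),(304,430)])*.7
def f(q): 
    Rm=R.from_euler("ZYX",[np.radians(TYAW)+q[3],q[4],q[5]]).as_matrix()
    return (proj(w,M@Rm.T+p+q[:3]-[0,0,.036])-uv)
for s in((3e3,),(60,),(20,)):
    s=s[0]
    r=least_squares(lambda q:np.r_[f(q).ravel(),q[4:]*s,q[2]*300],np.zeros(6),loss="soft_l1",x_scale=[.01,.01,.01,.1,.1,.1]); q=r.x
    d=tr(*(p+q[:3])[:2])-tr(*p[:2])
    print("offs tray",d,"dz",round(q[2]*1e3,1),"ang",np.degrees(q[3:]).round(2),"cost",round(r.cost,2),f(q).round(1).tolist())
print(tr(*p[:2]))
E
```

```text
offs tray [-1.1 -0.4] dz -1.9 ang [-0.47 -0.   -0.  ] cost 9.7 [[2.1, 0.8], [-0.6, 0.4], [-0.1, 1.7], [0.3, 3.8], [-0.6, -1.0], [-0.3, -3.5], [-0.1, -0.6], [0.3, -0.7]]
offs tray [-1.  -0.4] dz -1.9 ang [-0.51 -0.63  0.1 ] cost 9.44 [[1.8, 0.7], [-0.6, 0.4], [-0.0, 1.5], [0.4, 3.7], [-0.6, -1.1], [-0.1, -3.7], [-0.2, -0.7], [0.1, -0.4]]
offs tray [-0.8 -0.3] dz -1.7 ang [-0.49 -1.77  0.83] cost 8.94 [[1.5, 0.5], [-0.5, 0.5], [0.4, 1.0], [0.3, 3.4], [-0.7, -1.2], [-0.0, -4.0], [-0.4, -0.8], [-0.1, -0.1]]
[ 1.4 19.5]
```

```bash
python3 - <<'E'
from h import *
import pickle
w=pickle.load(open("w8.pkl","rb"))
T=np.eye(4);T[:3,:3]=w["_R"];T[:3,3]=w["_t"]; Tt=np.linalg.inv(T)@np.linalg.inv(np.array(w["mount"])); p=Tt[:3,3]
WM=np.array([(-55,-17),(-17,-17),(-17,-55),(55,-55),(55,-21),(17,-21),(17,17),(-21,17),(-21,55),(-55,55)])/1e3
q0=un(*(tr(*p[:2])+[-1.1,-.4]))
for zz in(.024,.025,.026,.027):
 for e in((9,),(8,),(0,),(1,),(2,),(7,)): pass
 for e in((9,0,8,1),(9,8,1,2,7),(9,0,8,1,2,7)):
    r=refine(w,(*q0,TYAW-.4),WM,p[2]-zz,4,e); print(zz,e,tr(*r[:2])-tr(*p[:2]),round(r[2]-TYAW,2),round(r[3],2),r[4])
E
```

```text
0.024 (9, 0, 8, 1) [-1.1 -0.8] -0.15 0.53 100
0.024 (9, 8, 1, 2, 7) [-1.3 -0.3] 0.73 0.54 123
0.024 (9, 0, 8, 1, 2, 7) [-1.3 -0.1] 0.61 0.62 149
0.025 (9, 0, 8, 1) [-0.9 -0.5] 0.05 0.36 100
0.025 (9, 8, 1, 2, 7) [-1.  -0.3] 0.58 0.35 124
0.025 (9, 0, 8, 1, 2, 7) [-1.  -0.2] 0.52 0.41 149
0.026 (9, 0, 8, 1) [-0.7 -0.2] 0.23 0.2 100
0.026 (9, 8, 1, 2, 7) [-0.8 -0.3] 0.38 0.23 125
0.026 (9, 0, 8, 1, 2, 7) [-0.8 -0.2] 0.33 0.27 150
0.027 (9, 0, 8, 1) [-0.4  0. ] 0.4 0.14 100
0.027 (9, 8, 1, 2, 7) [-0.5 -0.3] 0.35 0.33 125
0.027 (9, 0, 8, 1, 2, 7) [-0.5 -0.3] 0.3 0.33 150
```

```bash
python3 -m jog '[0,0.0008,-0.0008,0.03,0.1,0.2,0.4, 0,0,0,0.03,0,0,0, 0,0,0,0.012,0,0,0, 0,0,0,0,0,0,0, 0,0,0,0,0,0,0]'; python3 -c "
from h import *
goto(0.6,18.7,.055,TYAW+90-.3)"
```

```text
t: 27.3
tool_pos: [0.5317, 0.4594, 0.0735]
tool_rot: [-0.589, 3.083, 0.001]
contact_force: [-0.6, -0.2, -1.0]
opening: 0.0131
t 27.3 pos [0.5317 0.4594 0.0735] tray [ 1.9 19.2] yyaw 111.62 z [ 0.003  0.001 -1.   ] q6 -1.34 F [-0.6 -0.2 -1. ]
turn [0.01 0.19 0.07] then shift mm [ 1.3 -0.6 18.5]
```

```bash
python3 -m jog '[0,0.0013,-0.0006,0.003,0,0.2,0, 0,0,0,0.003,0,0,0, 0,0,0,0.003,0,0,0, 0,0,0,0,0,0,0]'; python3 -c "
from h import *
goto(0.6,18.7,.055,TYAW+90-.3)"
```

```text
t: 27.8
tool_pos: [0.5292, 0.4573, 0.0617]
tool_rot: [0.589, -3.082, 0.002]
contact_force: [0.1, -0.2, -1.9]
opening: 0.0131
t 27.8 pos [0.5292 0.4573 0.0617] tray [-1.2 18.3] yyaw 111.63 z [-0.004 -0.002 -1.   ] q6 -1.34 F [ 0.1 -0.2 -1.9]
turn [-0.05 -0.25  0.08] then shift mm [-1.8  0.5  6.7]
```

```bash
for i in 1 2; do python3 -m jog '[0,0,0,0,0,0,0, 0,0,0,0,0,0,0]' >/dev/null; python3 -c "
from h import *
goto(0.6,18.7,.055,TYAW+90-.3)"; done
```

```text
t 28.05 pos [0.5296 0.4575 0.0624] tray [-0.8 18.3] yyaw 111.63 z [-0.003 -0.002 -1.   ] q6 -1.34 F [ 0.8  0.4 -2.3]
turn [-0.03 -0.2   0.08] then shift mm [-1.4  0.4  7.4]
t 28.3 pos [0.5295 0.4575 0.0623] tray [-0.8 18.3] yyaw 111.63 z [-0.003 -0.002 -1.   ] q6 -1.34 F [-0.6 -0.3 -2.6]
turn [-0.03 -0.2   0.08] then shift mm [-1.4  0.4  7.3]
```

```bash
python3 -m jog '[0,-0.001,0.0003,0.001,0,-0.1,0, 0,0,0,0.001,0,0,0, 0,0,0,0.001,0,0,0, 0,0,0,0,0,0,0]'; python3 -c "
from h import *
goto(0.6,18.7,.055,TYAW+90-.3)";  python3 -m jog '[0,0,0,0.001,0,0,0, 0,0,0,0.001,0,0,0, 0,0,0,0,0,0,0]'; python3 -c "
from h import *
goto(0.6,18.7,.055,TYAW+90-.3)"
```

```text
t: 28.8
tool_pos: [0.5302, 0.4581, 0.059]
tool_rot: [0.589, -3.084, 0.002]
contact_force: [0.7, 0.6, -1.0]
opening: 0.0131
t 28.8 pos [0.5302 0.4581 0.059 ] tray [ 0.  18.6] yyaw 111.64 z [-0.002 -0.001 -1.   ] q6 -1.34 F [ 0.7  0.6 -1. ]
turn [-0.04 -0.12  0.09] then shift mm [-0.6  0.1  4. ]
t: 29.18
tool_pos: [0.5302, 0.4581, 0.0571]
tool_rot: [0.589, -3.084, 0.002]
contact_force: [0.9, -0.1, -1.1]
opening: 0.0135
t 29.18 pos [0.5302 0.4581 0.0571] tray [ 0.  18.6] yyaw 111.63 z [-0.002 -0.001 -1.   ] q6 -1.34 F [ 0.9 -0.1 -1.1]
turn [-0.04 -0.12  0.08] then shift mm [-0.6  0.1  2.1]
```

```bash
J='python3 -m jog'; python3 -m jog '[0,0,0,0.001,0,0,0, 0,0,0,0.001,0,0,0, 0,0,0,0,0,0,0]' | egrep 'pos|force'; python3 -m jog '[0,0,0,0.0007,0,0,0, 0,0,0,0,0,0,0]'| egrep 'pos|force'
```

```text
tool_pos: [0.5308, 0.4585, 0.0562]
contact_force: [-0.9, -0.7, 2.9]
tool_pos: [0.531, 0.4586, 0.0562]
contact_force: [-2.3, -1.1, 5.2]
```

```bash
python3 -m jog '[0,0,0,0.0007,0,0,0, 0,0,0,0,0,0,0]'| egrep 'pos|force'
```

```text
tool_pos: [0.5312, 0.4587, 0.0562]
contact_force: [-3.3, -0.5, 7.7]
```

Contact came with the underside at a computed 20 mm, which is the floor. I'll release and lift.

```bash
python3 -m jog '[0.35,0,0,0,0,0,0, 0.35,0,0,0,0,0,0, 0.35,0,0,0,0,0,0, 0.35,0,0,-0.02,0,0,0, 0.35,0,0,-0.05,0,0,0, 0.35,0,0,-0.06,0,0,0, 0.35,0,0,-0.04,0,0,0, 0.35,-0.06,0,0,0,0,0, 0.35,0,0,0,0,0,0, 0.35,0,0,0,0,0,0]'
cat > chk.py <<'E'
from h import *
st(); w=shot("wrist"); cv2.imwrite("pics/w9.png",w["image"])
WM=np.array([(-55,-17),(-17,-17),(-17,-55),(55,-55),(55,-21),(17,-21),(17,17),(-21,17),(-21,55),(-55,55)])/1e3
LM=np.array([(-55,-17),(55,-17),(55,17),(-21,17),(-21,55),(-55,55)])/1e3
for z in(.026,.032,.038,.044):
    r=refine(w,(*un(-.2,18.5),TYAW),WM,z,5); print("W",z,tr(*r[:2]),np.round([r[2]-TYAW,*r[3:]],2))
for z in(.026,.032,.038,.044):
    r=refine(w,(*un(1.2,-57.7),TYAW),LM,z,5); print("L",z,tr(*r[:2]),np.round([r[2]-TYAW,*r[3:]],2))
for z in(.02,.026,.032):
    r=refine(w,(*un(40.5,60),TYAW+180),PL,z,5); print("P",z,tr(*r[:2]),np.round([r[2]-TYAW-180,*r[3:]],2))
r=refine(w,(TX,TY,TYAW),RIM,.036,5);print("tray",np.round(r,4),tr(*r[:2]))
for n in("step_template","l_template","corner_plate"): print(n,[(np.round(q["box"]),round(q["p"],2)) for q in ctrl.boxes_of(n,w)][:2])
print("expected W px",proj(w,[[*un(0,18.5),.032],[*un(0,-57.7),.032]]).round())
E
python3 chk.py
```

```text
t: 31.3
tool_pos: [0.5862, 0.4804, 0.2241]
tool_rot: [0.589, -3.084, 0.001]
contact_force: [-0.6, 0.5, -0.1]
opening: 0.0302
t 31.3 pos [0.5862 0.4804 0.2241] tray [60.3 18.5] yyaw 111.63 z [-0.002 -0.001 -1.   ] q6 -1.36 F [-0.6  0.5 -0.1]
W 0.026 [-0.  18.5] [-2.70e-01  2.40e-01  2.41e+02]
W 0.032 [-0.1 18.5] [ -0.32   0.25 239.  ]
W 0.038 [ 0.4 18.6] [ -0.3   0.7 239. ]
W 0.044 [ 0.5 18.2] [ -0.7   1.1 229. ]
L 0.026 [  1.4 -58.2] [  0.34   0.38 145.  ]
L 0.032 [  1.5 -57.3] [  0.35   0.32 145.  ]
L 0.038 [  1.4 -56.4] [  0.48   0.74 145.  ]
L 0.044 [  2.3 -55.6] [  1.33   0.72 146.  ]
P 0.02 [40.8 60.7] [  0.52   0.27 150.  ]
P 0.026 [40.4 60.3] [  0.56   0.25 150.  ]
P 0.032 [39.7 60. ] [  0.7   0.5 150. ]
tray [ 0.537   0.441  22.2323  0.2917 97.    ] [-0.1  0.2]
step_template [(array([278., 119., 112., 115.]), 0.84)]
l_template [(array([209., 121.,  94., 112.]), 0.61)]
corner_plate [(array([302., 143.,  70.,  69.]), 0.66)]
expected W px [[277. 123.]
 [202. 123.]]
```

All three outlines fit best at floor height, with clear gaps between them. I'll check quickly that the can, box and tin haven't moved, then hand in.

```bash
python3 - <<'E'
from h import *
b=shot("top")
for n in("oil_can","screw_box","brass_tin"): print(n,[(np.round(q["box"]),round(q["p"],2)) for q in ctrl.boxes_of(n,b)][:2])
print(ctrl.finish_job())
E
```

```text
oil_can [(array([287., 168.,  24.,  27.]), 0.68), (array([155., 213.,  25.,  45.]), 0.59)]
screw_box [(array([171., 269.,  30.,  30.]), 0.6), (array([205., 187.,  44.,  33.]), 0.25)]
brass_tin [(array([273., 230.,  17.,  16.]), 0.58)]
the job is handed in; nothing more can be done
None
```

The tray is packed and I handed the job in at about 31 s of the 72 s allowed; the hand-in reported no verdict. I slid the steel plate home with the shut fingers. Then I placed the L from the rest and the stepped template from the bench beside it, released both and backed the gripper away.

**Last check of the parts:** I fitted each outline to a final wrist picture, numerically, because my picture views were used up. Positions are in the tray frame:

| Part | x, y (mm) | Yaw against the tray estimate I used |
|---|---|---|
| Corner plate | 40.4, 60.3 | 0.6° |
| Stepped template | -0.1, 18.5 | -0.3° |
| L template | 1.5, -57.3 | 0.35° |

- **Flat on the floor:** all three outlines fitted at floor height, and clearly worse 6 mm higher. They could not be told apart from 6 mm lower. The stepped template met the floor with its underside at a computed 20 mm, as it should. I had no direct measure of tilt.
- **Yaw reference:** the last picture put the tray's own yaw at 22.2° rather than the 21.85° I worked with, so the angles above are good to about half a degree.
- **Oil can and brass tin:** the detector puts them where they were at the start.
- **Screw box:** the two boxes disagree: (164,273), 42 px wide at the start, and (171,269), 30 px wide at the end, possibly because the arm partly hid it. I felt no contact with the box and never worked near it.

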